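# Hold the release bar down and slide the saucer tray past its spring catch

## Task

The plywood saucer tray is held back on its rail by a spring catch. Press the long steel release bar down with the fingertips and, keeping it down, push the tray by its upright ear along the rail past the catch until the tray stands against the far end stop; then let the bar spring all the way up so that the tray is locked there, and move clear. Only press and push: pick nothing up, leave the saucer lying in the tray, and leave the clipper, the marker holder and the spray bottle where they are.

Things in the scene. Friction and masses are not known exactly. Their poses are not given: they have to be found in the camera images.
- rack: fixed wooden base board, 200 x 350 mm (x, y), 12 mm thick, carrying two rails along y. Origin on the shelf surface under the board (board x -110 to +90, y -175 to +175 mm). x points away from the robot, y along the rails the way the tray must go, z up. 'Rack' offsets below are from here, along these axes, mm. Dark steel stop blocks, tops 50 mm above the shelf, stand at both rail ends.
- catch (a joint): how far the release bar is pressed down, m: 0 = fully up (start), 0.014 = bottom. Springs back by itself: about 3 N starts it, 7 N holds it at the bottom; moves straight down without tipping wherever pressed. The tray can pass only while this is over 0.008; 0.010 to 0.012 is ample. A tray shoved against the raised catch just stops.
- bar_mid (a point): centre of the top face of the release bar: flat steel bar 210 mm long (rack y -150 to +60) and 30 mm wide (centre rack x -75), beside the tray on the robot's side; this point is at rack y -45, 44 mm above the shelf when up, and sinks with the bar. The bar may be pressed anywhere and fingertips may slide along it.
- nose_top (a point): centre of the top of the catch nose, a steel block 24 x 16 mm (x, y) on the bar's inner edge at rack x -50, y +45, top 40 mm above the shelf when up. It blocks a steel dog on the tray's edge (16 mm along y, centred 30 mm ahead of the ear's centre, rack x -54 to -34, underside 32 mm above the shelf).
- tray: sliding plywood tray, 110 x 110 mm outside, 100 x 100 inside, floor top 44, rim top 54 mm above the shelf; origin at shelf level under its centre (rack x +25). Slides only along rack y (about 2 N), stays where left, cannot come off. Its rack y: -45 to 0 at the start; its dog meets the raised nose at +29 and is over it up to +61; beyond that the catch can rise behind it; +75 = at the end stop.
- ear_face (a point): centre of the ear's rear face, to be pushed (it looks along rack -y). The ear is an upright aluminium plate on the tray, rack x -100 to -25, 10 mm thick along y, 50 to 88 mm above the shelf, so it reaches across above the bar, 6 mm over the raised bar. This point is over the bar's centre line, 69 mm above the shelf, 35 mm behind the tray's centre (rack y).
- end_stop (a point): middle of the inner face of the far end stop, at rack frame x +25, y +130 mm, 45 mm above the shelf; the tray's leading edge rests against it at the end.
- saucer_centre (a point): centre, half-way up, of the loose terracotta saucer lying in the tray: 88 mm across, 18 mm high, its top 62 mm above the shelf. It rides along with the tray.
- clipper: loose green-handled pruning clipper lying flat beyond the rack, about 175 mm long, 75 mm wide, 18 mm high; origin on the shelf under its middle, x along it towards the blades. Leave alone.
- marker_holder: loose white ceramic open box with wooden plant markers standing in it, 50 x 80 mm, 60 mm high (100 mm with markers), beyond the rack; origin under its centre. Leave alone.
- spray_bottle: loose closed white spray bottle, 66 mm across, 185 mm high, beyond the rack; origin under its centre. Leave alone.

How it is judged:
On the way:
1. the fingers hold the release bar down while the tray's dog passes over the catch nose (value of joint catch above 0.007 m and contact force between the fingers and catch above 0.5 N and y of tray in the frame of rack between 0.033 and 0.061 m), for 0.05 s.
At the end, for the whole second after the job is handed in: the tray stands within 7 mm of the far end stop and at rest, the release bar is up (within 3 mm), so the catch locks the tray, and the saucer lies in the tray (y of tray in the frame of rack above 0.068 m and value of joint catch below 0.003 m and linear speed of tray below 0.01 m/s and horizontal distance between saucer_centre and tray below 0.015 m and z of saucer_centre in the frame of tray below 0.059 m); the robot touches nothing.
It fails at once if the saucer is lifted, tipped up or knocked out of the tray (z of saucer_centre in the frame of tray above 0.064 m or horizontal distance between saucer_centre and tray above 0.02 m or angle between saucer_centre's own z axis and vertical above 0.3 rad).
It fails at once if the clipper, marker holder or spray bottle is moved or lifted by more than 20 mm (distance of any of clipper, marker_holder, spray_bottle from where it was at the start of the episode above 0.02 m).
It also fails if it takes over 35 s, if anything falls off the work surface, if the arm or the gripper's body presses on something with over 40 N, if the wrist force passes 120 N, or if a joint passes its speed limit or range.

## Robot

A 6-joint arm with a two-finger parallel gripper is mounted at the origin on the work surface. World frame = base frame: x ahead of the robot, y to its left, z up, the work surface at z = 0. Lengths are in m, angles in rad, forces in N, time in s.
With the tool pointing down it reaches from about 0.3 to 0.875 m from the base axis. Payload 6.4 kg.
Tool frame: the origin (TCP) lies at the very end of the fingers, on their centre line; the grasp point (between the pads) lies ctrl.pinch_z behind it (ctrl.pinch_z is the distance from the TCP to the grasp point, in m); y points along the fingers, z is the direction in which the jaws open and shut, and the axes are right-handed (so a half turn about y gives the same grasp; the last joint's range is limited). The gripper opens to 85 mm and grips with 20 to 120 N. Pads are 22 mm wide; open, the fingers measure 114 mm over their backs; the gripper's body (76 mm by 85 mm) begins 54 mm behind the grasp point. The pads swing forward as they close: fully open they stand 13 mm farther back than shut.
Start: joints at [-1.472, 0.181, 1.607, -0, 1.354, -0.206], TCP at [0.173, -0.549, 0.231] pointing down, gripper open.
Joint ranges: [-2.99, 2.99], [-0.89, 2.07], [0.3, 2.58], [-1.14, 4.28], [0, 2.63], [-3.12, 3.12]. Speed limits (rad/s): [2.57, 2.57, 3.01, 3.14, 3.14, 3.14].

## Interface

Orientations are given as a unit quaternion [w, x, y, z].
In Python, from bench import ctrl gives the robot as it stands.
- The arm moves only by the shell command python3 -m pendant 'ROWS'. ROWS is JSON, one flat list of numbers, 7 for each row, row after row: the shift along the world's x, y, z in m, then the turn, a rotation vector about the world's x, y, z in degrees, then the finger opening in m, from 0 to 0.0854. In form: [tx, ty, tz, rx, ry, rz, hand, tx, ty, tz, rx, ry, rz, hand, ...]. A call has 1 to 12 rows; each row shifts and turns the commanded pose from where the row before left it; what a row does not reach is not made up. A row lasts 1/8 s, in which the tool goes at most 62.5 mm and 10.7 degrees, less where a joint would pass 70% of its speed; a pose out of reach is approached as far as the arm can. A call with a gripper value outside its range is refused whole. The fingers move at their own pace and stop on an object; the grip force is fixed at half the most. Time passes only in rows, so rows that do not move let the fingers close. It gives the time, the measured TCP pose, the force and the opening at its end, in the units of the state.
- ctrl.get_obs(): the state, without advancing time (a new reading comes with each control period).
- ctrl.camera(name): name is "scene" or "top" or "wrist"; returns the picture (400x640x3 uint8, red, green, blue); there is no depth.
- ctrl.camera_info(name): a dict with "fx", "fy", "cx", "cy" (pixels), "k1" (the pictures are not rectified: a ray, as slopes to the right and down, at radius r is drawn at 1 + k1 r^2 times it, then the intrinsics apply), "origin" and "rotation" of the camera in the world; the wrist camera has in their place "tool_from_camera" (4x4, takes a point from camera to tool coordinates, whose origin is the TCP and whose axes are the tool frame's). Camera axes: x right, y down, z forward; pixel columns grow to the right and rows downward; lengths in m; the calibration is good to about 2 mm. A picture is of the moment at which its call begins: read the wrist's pose just before it. camera_info takes no time and is no camera call.
- ctrl.hand_in(): hands the job in, once; it reports no verdict.
Trained networks look in the newest picture that a camera, given by its name, has taken for a name from the list of things; names that differ only in an ending like _2 or _b are one class to them, and where a whole thing is asked for, a point or a joint stands for the part that bears it (a point fixed in the world has none). Each returns a list of dicts, best first, with "score" (0 to 1); they miss things now and then, are a little off and sometimes report something else, mostly with a low value. They report only what shows in the picture. A call takes as long as a camera call.
- ctrl.silhouettes(target, camera): "mask" (400x640 bool, what is visible of it) and "bbox" ([left, top, right, bottom] in pixels, round what is visible of it).
The state is a dict: "time_s": time; "q": joint angles; "dq": joint speeds; "joint_efforts": joint torques, N m; "eef_pos": TCP position; "eef_rot": TCP orientation; "wrist_force": force on the tool from outside, world axes, zero at the start; "torque": the same for the moment, N m; "opening": opening from 0.0 (shut) to 1.0 (fully open).
Only numpy, scipy, OpenCV 4.12 (cv2) and the standard library are available. Lean on these libraries where they do the work, as an engineer would, in place of code of your own. Each camera call takes 0.05 s, during which the arm holds its last target.

## Working session

There is one attempt and no reset: what is moved stays moved. The work goes in short steps, Python scripts to look and compute and a shell command to move; the robot and the scene stay as the last step left them, time stands still between calls to the robot, and variables do not carry over. Pictures are saved under pics/ and viewed, and the job is handed in when it is done.

```bash
mkdir -p pics; ls
python3 - <<'E'
from bench import ctrl
import cv2
o=ctrl.get_obs(); print(o)
for n in("scene","top"):
    im=ctrl.camera(n); cv2.imwrite(f"pics/{n}0.png",im[:,:,::-1])
    print(ctrl.camera_info(n))
    for t in("catch","bar_mid","ear_face","tray","rack","saucer_centre","nose_top"):
        r=ctrl.silhouettes(t,n)
        print(n,t,[(round(float(a["score"]),2),a["bbox"]) for a in r[:2]])
print(ctrl.camera_info("wrist"),ctrl.pinch_z)
print(ctrl.get_obs()["time_s"])
E
```

```text
pics
{'time_s': 0.0, 'q': array([-1.47225969e+00,  1.81566075e-01,  1.60804026e+00, -1.94313718e-05,
        1.35375920e+00, -2.06304709e-01]), 'dq': array([ 0.00087616, -0.00075612, -0.00114985, -0.00104404, -0.00142038,
       -0.00019327]), 'joint_efforts': array([-4.40492313e-04, -4.44876373e+01, -3.51337552e+01, -2.23522425e-04,
        9.15024604e-03, -3.37586556e-06]), 'eef_pos': array([ 0.17253356, -0.54791809,  0.23035448]), 'eef_rot': array([ 0.10738935, -0.10733523,  0.69953466, -0.69828214]), 'wrist_force': array([0.10072586, 0.03950496, 0.70434007]), 'torque': array([ 0.00947172,  0.0024655 , -0.05139524]), 'opening': 1.002205276984226}
{'fx': 487.459400873426, 'fy': 487.459400873426, 'cx': 314.16348757348896, 'cy': 194.79587334798973, 'k1': -0.09559395561260703, 'origin': array([1.03582753, 0.16344476, 0.81464409]), 'rotation': array([-0.15432324,  0.547539  ,  0.79294049, -0.21824473])}
scene catch [(0.78, [206.9, 134.3, 306.8, 160.7])]
scene bar_mid [(0.72, [205.8, 134.3, 310.9, 156.3])]
scene ear_face []
scene tray [(0.8, [238.9, 114.5, 301.7, 211.5])]
scene rack [(0
[... 716 characters left out ...]
)]
top rack [(0.86, [274.5, 156.9, 483.4, 315.7]), (0.27, [362.1, 187.2, 411.3, 239.3])]
top saucer_centre [(0.86, [361.3, 189.9, 411.8, 242.1])]
top nose_top [(0.85, [360.3, 228.5, 473.7, 288.3])]
{'fx': 336.5583475144114, 'fy': 336.5583475144114, 'cx': 321.5346962290006, 'cy': 207.67382796361446, 'k1': -0.04153438100073616, 'tool_from_camera': array([[ 6.35514241e-04,  9.56569933e-01,  2.91502245e-01,
        -7.39952589e-02],
       [-5.73090906e-05, -2.91502268e-01,  9.56570136e-01,
        -1.41666639e-01],
       [ 9.99999796e-01, -6.24619672e-04, -1.30433690e-04,
        -8.19290122e-04],
       [ 0.00000000e+00,  0.00000000e+00,  0.00000000e+00,
         1.00000000e+00]])} 0.0187
0.8
```

View pics/scene0.png

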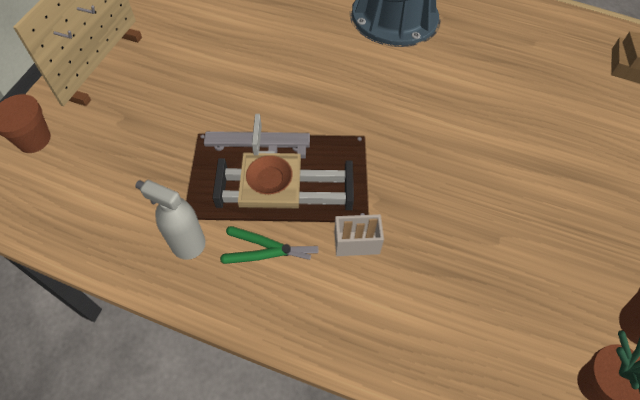

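View pics/top0.png

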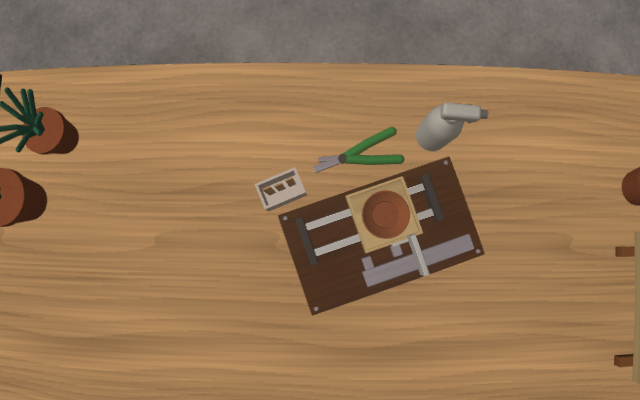

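The top picture shows the rack board, with corners near (281,216), (449,157), (484,254) and (313,315). The bar runs from (365,280) to (474,241), and the ear is near (418,255). Next I'll work out the rack frame.

```bash
cat > h.py <<'E'
import numpy as np, cv2
from scipy.spatial.transform import Rotation as R
from scipy.optimize import least_squares
from bench import ctrl
def q2r(q): return R.from_quat([q[1],q[2],q[3],q[0]]).as_matrix()
def cam(n):
    i=ctrl.camera_info(n); 
    if n!="wrist": return i,q2r(i["rotation"]),np.array(i["origin"])
    o=ctrl.get_obs(); T=i["tool_from_camera"]; Rt=q2r(o["eef_rot"])
    return i,Rt@T[:3,:3],Rt@T[:3,3]+o["eef_pos"]
def unproj(c,uv,z):
    i,Rm,o=c; uv=np.atleast_2d(uv).astype(float)
    d=(uv-[i["cx"],i["cy"]])/[i["fx"],i["fy"]]; s=d.copy()
    for _ in range(20): s=d/(1+i["k1"]*(s**2).sum(1,keepdims=True))
    w=np.c_[s,np.ones(len(s))]@Rm.T
    return o+w*((z-o[2])/w[:,2])[:,None]
def proj(c,p):
    i,Rm,o=c; q=(np.atleast_2d(p)-o)@Rm; s=q[:,:2]/q[:,2:]
    return s*(1+i["k1"]*(s**2).sum(1,keepdims=True))*[i["fx"],i["fy"]]+[i["cx"],i["cy"]]
def rack2w(f,p):
    x,y,a=f; p=np.atleast_2d(p)/1000; c,s=np.cos(a),np.sin(a)
    return np.c_[x+c*p[:,0]-s*p[:,1],y+s*p[:,0]+c*p[:,1],p[:,2]]
E
python3 - <<'E'
from h import *
res=[]
Q=np.array([[90,175,12],[90,-175,12],[-110,-175,12],[-110,175,12]])
allr=[]
for n in("top","scene"):
    c=cam(n); im=ctrl.camera(n)
    m=ctrl.silhouettes("rack",n)[0]["mask"].astype(np.uint8)
    k=max(cv2.findContours(m,0,2)[0],key=cv2.contourArea)
    w=unproj(c,k.reshape(-1,2),0.012)[:,:2].astype(np.float32)*1000
    r=cv2.minAreaRect(w); print(n,r,cv2.boxPoints(r).round(0).tolist())
    b=ctrl.silhouettes("bar_mid",n)[0]["mask"].astype(np.uint8)
    k=max(cv2.findContours(b,0,2)[0],key=cv2.contourArea)
    w=unproj(c,k.reshape(-1,2),0.044)[:,:2].astype(np.float32)*1000
    r=cv2.minAreaRect(w); print(n,'bar',r)
    m=ctrl.silhouettes("saucer_centre",n)[0]["mask"].astype(np.uint8)
    k=max(cv2.findContours(m,0,2)[0],key=cv2.contourArea)
    w=unproj(c,k.reshape(-1,2),0.062)[:,:2].astype(np.float32)*1000
    print(n,'saucer',cv2.minEnclosingCircle(w))
E
```

```text
top ((540.5775756835938, -25.848587036132812), (199.88711547851562, 218.2748260498047), 19.68893051147461) [[410.0, 43.0], [483.0, -162.0], [671.0, -95.0], [598.0, 111.0]]
top bar ((497.9543762207031, -97.10609436035156), (51.007503509521484, 99.39838409423828), 3.0477452278137207)
top saucer ((598.6539306640625, -87.45379638671875), 43.81086730957031)
scene ((561.4625854492188, -86.50991821289062), (212.20162963867188, 350.51275634765625), 19.73084831237793) [[402.0, 43.0], [521.0, -287.0], [721.0, -216.0], [602.0, 114.0]]
scene bar ((502.738525390625, -95.80947875976562), (60.9985466003418, 100.90587615966797), 4.693263530731201)
scene saucer ((597.3272705078125, -86.6908187866211), 44.508766174316406)
```

Run:
```python
from h import *
im=ctrl.camera("top"); c=cam("top")
m=ctrl.silhouettes("rack","top")[0]["mask"].astype(np.uint8)
w=unproj(c,cv2.findNonZero(m).reshape(-1,2),0.012)[:,:2].astype(np.float32)*1000
print(cv2.minAreaRect(w),[r["score"] for r in ctrl.silhouettes("rack","top")])
# dark-board mask by colour
g=cv2.cvtColor(im,cv2.COLOR_RGB2GRAY)
uv0=np.array([[281,216],[449,157],[484,254],[313,315]],np.float32)
Q=np.array([[90,175,12],[90,-175,12],[-110,-175,12],[-110,175,12]])
uv=cv2.cornerSubPix(g,uv0.reshape(-1,1,2).copy(),(5,5),(-1,-1),(3,50,.01)).reshape(-1,2);print(uv)
for u in(uv0,uv):
    f=least_squares(lambda f:(proj(c,rack2w(f,Q))-u).ravel(),[.55,-.09,.345]); print(f.x,np.degrees(f.x[2]),f.fun.round(1))
F=f.x
def draw(n,im,c,ty,name,box,k):
    s=im[:,:,::-1].copy(); s=cv2.resize(s,None,fx=k,fy=k,interpolation=cv2.INTER_CUBIC)
    P=lambda p:(proj(c,rack2w(F,p))*k+k/2-.5)
    for p,col in((Q,(0,255,0)),([[-90,-150,44],[-60,-150,44],[-60,60,44],[-90,60,44]],(255,255,0)),([[-100,ty-35,88],[-25,ty-35,88],[-25,ty-25,88],[-100,ty-25,88]],(0,0,255)),([[-30,ty-55,54],[80,ty-55,54],[80,ty+55,54],[-30,ty+55,54]],(255,0,255))):
        cv2.polylines(s,[P(p).round().astype(int)],True,col,1)
    x0,y0,x1,y1=box; cv2.imwrite(name,s[y0*k:y1*k,x0*k:x1*k])
t=unproj(c,[[0,0]],0)
s=np.array([.598,-.087])-F[:2]; ty=(-np.sin(F[2])*s[0]+np.cos(F[2])*s[1])*1000; print("tray y",ty,(np.cos(F[2])*s[0]+np.sin(F[2])*s[1])*1000)
draw("top",im,c,ty,"pics/ov_top.png",(260,140,500,330),3)
im=ctrl.camera("scene"); draw("scene",im,cam("scene"),ty,"pics/ov_sc.png",(170,100,400,270),3)
```

```text
((563.0516967773438, -87.20977783203125), (202.37069702148438, 351.288818359375), 19.628543853759766) [0.67]
[[278.11838 215.21443]
 [448.36713 156.28072]
 [483.52878 253.42412]
 [312.32208 314.54465]]
[ 0.57080029 -0.08622687  0.34365119] 19.689762929752785 [-2.6 -0.5  1.3 -0.8  1.8  0.2 -0.3  1. ]
[ 0.57196572 -0.08394417  0.34469674] 19.74966862817558 [-1.  -0.3  0.7 -0.8  1.1  0.1 -0.8  0.9]
tray y -11.67335832215517 23.47029604076651
```

View pics/ov_top.png

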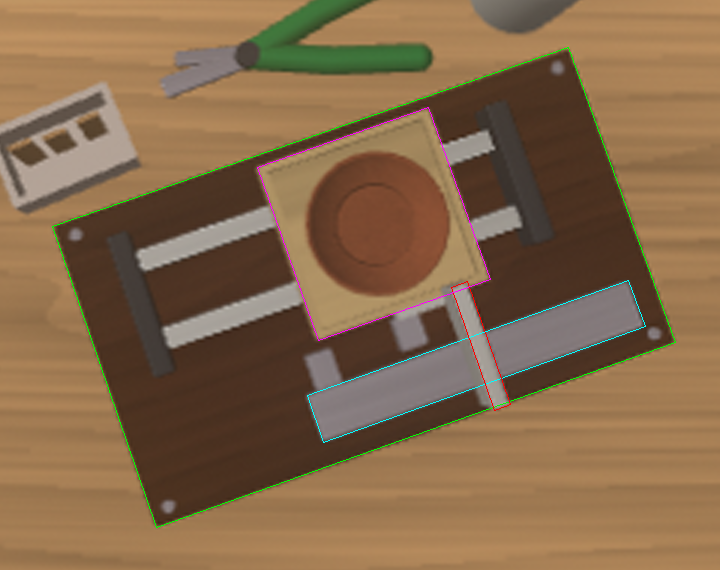

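View pics/ov_sc.png

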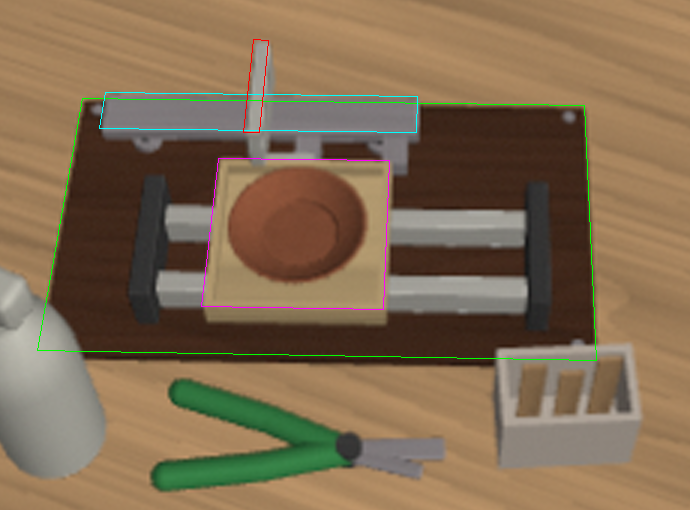

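The overlays agree with both pictures to about 2 mm: board in green, bar in cyan, ear in red and tray in magenta. The tray is near rack y -12. Next I'll work out the approach.

Run:
```python
from h import *
F=[.572,-.084,.3447]
o=ctrl.get_obs(); Rt=q2r(o["eef_rot"]); print(Rt.round(3)); print(o["eef_pos"],o["time_s"])
zt=np.array([np.cos(F[2]),np.sin(F[2]),0])
for s in(1,-1):
    v=s*zt; a=np.degrees(np.arctan2(Rt[0,2]*v[1]-Rt[1,2]*v[0],Rt[:,2]@v)); print("turn z",a)
print("rack ydir",[-np.sin(F[2]),np.cos(F[2])])
for p in([-75,-75,100],[-75,29,33]):
    w=rack2w(F,p)[0]; print(p,w,w-o["eef_pos"])
```

```text
[[-0.954 -0.     0.3  ]
 [-0.3    0.    -0.954]
 [ 0.    -1.    -0.   ]]
[ 0.17257937 -0.54850771  0.23128734] 1.4
turn z 92.2841037743118
turn z -87.7158962256882
rack ydir [np.float64(-0.3379143393973938), np.float64(0.9411768692597704)]
[-75, -75, 100] [ 0.52675531 -0.17993184  0.1       ] [ 0.35417594  0.36857587 -0.13128734]
[-75, 29, 33] [ 0.49161222 -0.08204945  0.033     ] [ 0.31903285  0.46645826 -0.19828734]
```

```bash
python3 -m pendant '[0.01,0.036,0,0,0,7.7,0, 0.01,0.036,0,0,0,7.7,0, 0.01,0.036,0,0,0,7.7,0, 0.036,0.029,-0.011,0,0,7.7,0, 0.036,0.029,-0.011,0,0,7.7,0, 0.036,0.029,-0.011,0,0,7.7,0, 0.036,0.029,-0.011,0,0,7.7,0, 0.036,0.029,-0.011,0,0,7.7,0, 0.036,0.029,-0.011,0,0,7.7,0, 0.036,0.029,-0.011,0,0,7.7,0, 0.036,0.029,-0.011,0,0,7.7,0, 0.036,0.029,-0.011,0,0,7.7,0]'
python3 - <<'E'
from h import *
F=[.572,-.084,.3447]
p0=ctrl.get_obs()
im=ctrl.camera("wrist"); cv2.imwrite("pics/w1.png",im[:,:,::-1])
im=ctrl.camera("top"); cv2.imwrite("pics/t1.png",im[100:340,230:530,::-1].repeat(2,0).repeat(2,1))
o=ctrl.get_obs();print(o["eef_pos"],q2r(o["eef_rot"]).round(3),o["q"].round(2),o["opening"],o["wrist_force"])
w=rack2w(F,[-75,-75,100])[0];print(w-o["eef_pos"])
E
```

```text
time_s: 2.9
eef_pos: [0.5278, -0.1785, 0.1321]
eef_rot: [-0.58, 0.58, -0.405, 0.405]
wrist_force: [0.7, -0.9, 0.8]
opening: -0.001
[ 0.5284416  -0.17634276  0.13105095] [[ 0.346 -0.     0.938]
 [-0.938  0.002  0.346]
 [-0.002 -1.     0.   ]] [-0.54  0.25  1.74  0.    1.15 -0.89] 0.006685690083127551 [-0.35906992 -0.82027535 -0.37108613]
[-0.00168629 -0.00358909 -0.03105095]
```

View pics/w1.png

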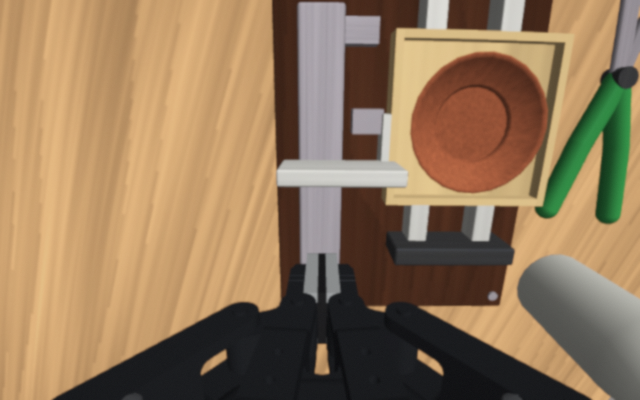

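View pics/t1.png

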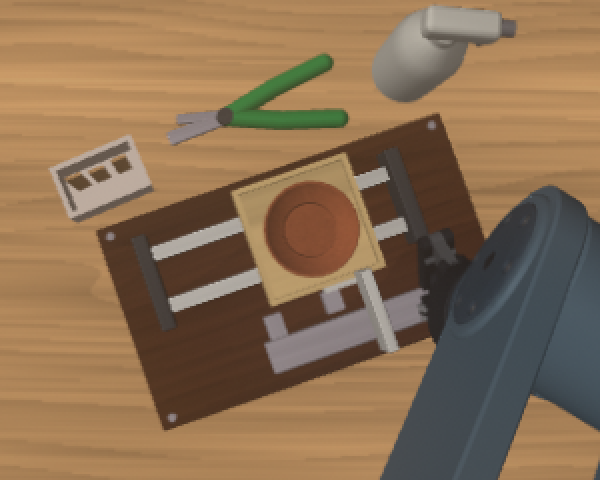

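The wrist picture shows the shut fingers at column 321, centred on the bar (columns 300–342). The ear is ahead at rows 160–187, and the fingers are clear behind it. Descending to just above the bar.

```bash
python3 -m pendant '[-0.001,-0.002,-0.02,0,0,0,0, 0,0,-0.02,0,0,0,0, 0,0,-0.02,0,0,0,0, 0,0,-0.02,0,0,0,0, 0,0,0,0,0,0,0]'
python3 -m pendant '[0,0,-0.004,0,0,0,0, 0,0,-0.004,0,0,0,0, 0,0,-0.004,0,0,0,0, 0,0,0,0,0,0,0]'
python3 -m pendant '[0,0,-0.003,0,0,0,0, 0,0,-0.003,0,0,0,0,0,0,0,0,0,0,0]'
```

```text
time_s: 3.62
eef_pos: [0.5241, -0.1812, 0.051]
eef_rot: [-0.578, 0.579, -0.408, 0.405]
wrist_force: [0.1, 0.3, 0.2]
opening: 0.002
time_s: 4.12
eef_pos: [0.5261, -0.182, 0.0408]
eef_rot: [-0.579, 0.579, -0.406, 0.407]
wrist_force: [-0.3, -1.6, 4.1]
opening: 0.002
time_s: 4.5
eef_pos: [0.5261, -0.1819, 0.0345]
eef_rot: [-0.579, 0.579, -0.406, 0.407]
wrist_force: [0.4, -1.5, 5.0]
opening: 0.005
```

```bash
python3 -m pendant '[0,0,-0.002,0,0,0,0,0,0,0,0,0,0,0]'
python3 -m pendant '[-0.0017,0.0047,0,0,0,0,0,-0.0017,0.0047,0,0,0,0,0,-0.0017,0.0047,0,0,0,0,0,-0.0017,0.0047,0,0,0,0,0,-0.0017,0.0047,0,0,0,0,0,-0.0017,0.0047,0,0,0,0,0]'
python3 - <<'E'
from h import *
im=ctrl.camera("wrist"); cv2.imwrite("pics/w2.png",im[:,:,::-1])
im=ctrl.camera("scene"); cv2.imwrite("pics/s2.png",cv2.resize(im[90:260,160:400,::-1],None,fx=3,fy=3))
o=ctrl.get_obs();print(o["eef_pos"],o["wrist_force"])
E
```

```text
time_s: 4.75
eef_pos: [0.5261, -0.1819, 0.0326]
eef_rot: [-0.579, 0.579, -0.406, 0.407]
wrist_force: [-0.2, -0.9, 5.2]
opening: -0.001
time_s: 5.5
eef_pos: [0.5169, -0.155, 0.0333]
eef_rot: [-0.578, 0.579, -0.405, 0.408]
wrist_force: [1.0, -5.0, 5.2]
opening: 0.002
[ 0.51662134 -0.15433615  0.03319011] [ 2.29192779 -3.92910036  5.02651976]
```

View pics/w2.png

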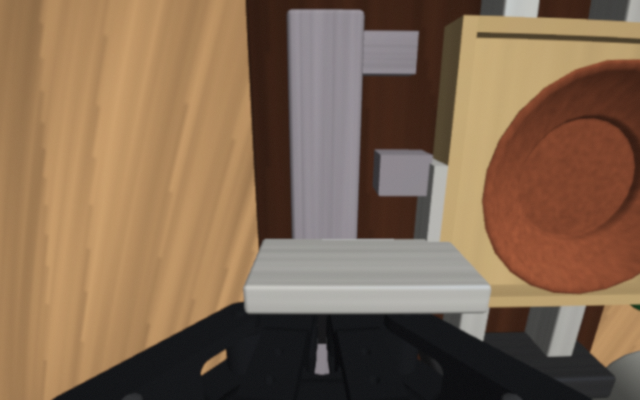

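View pics/s2.png

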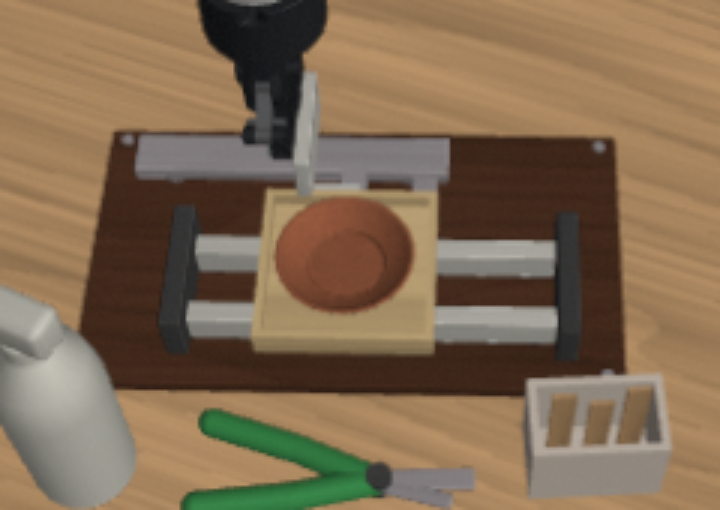

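The fingers are on the bar with it pressed down, and they touch the rear face of the ear. I'll keep pushing.

```bash
python3 -m pendant '[-0.0017,0.0047,0,0,0,0,0,-0.0017,0.0047,0,0,0,0,0,-0.0017,0.0047,0,0,0,0,0,-0.0017,0.0047,0,0,0,0,0,-0.0017,0.0047,0,0,0,0,0,-0.0017,0.0047,0,0,0,0,0,-0.0017,0.0047,0,0,0,0,0,-0.0017,0.0047,0,0,0,0,0,-0.0017,0.0047,0,0,0,0,0,-0.0017,0.0047,0,0,0,0,0,-0.0017,0.0047,0,0,0,0,0,-0.0017,0.0047,0,0,0,0,0]'
python3 - <<'E'
from h import *
im=ctrl.camera("wrist"); cv2.imwrite("pics/w3.png",im[:,:,::-1])
im=ctrl.camera("scene"); cv2.imwrite("pics/s3.png",cv2.resize(im[90:260,160:400,::-1],None,fx=3,fy=3))
o=ctrl.get_obs();print(o["eef_pos"],o["wrist_force"])
d=o["eef_pos"][:2]-[.572,-.084];print("rack y",-.338*d[0]+.941*d[1],"x",.941*d[0]+.338*d[1])
E
```

```text
time_s: 7.1
eef_pos: [0.4967, -0.0985, 0.0333]
eef_rot: [-0.579, 0.579, -0.405, 0.408]
wrist_force: [2.7, -5.1, 4.7]
opening: 0.002
[ 0.49644207 -0.09782166  0.03322515] [ 1.68603992 -3.36131755  6.10586084]
rack y 0.012532398180159639 x -0.0757717301994169
```

View pics/s3.png

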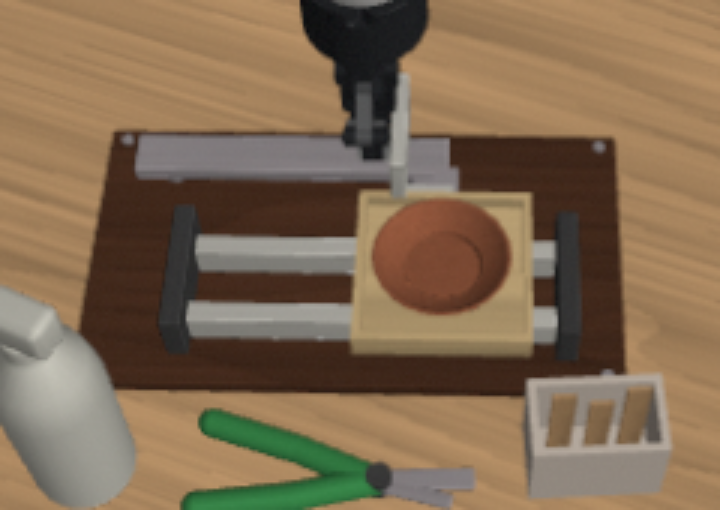

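The tray is about 15 mm short of the stop, and its front edge is over the nose zone. I'll finish in smaller steps.

```bash
python3 -m pendant '[-0.0014,0.0038,0,0,0,0,0,-0.0014,0.0038,0,0,0,0,0,-0.0014,0.0038,0,0,0,0,0,-0.0007,0.0019,0,0,0,0,0,0,0,0,0,0,0,0]'
python3 -m pendant '[-0.0005,0.0014,0,0,0,0,0,-0.0005,0.0014,0,0,0,0,0,0,0,0,0,0,0,0]'
python3 - <<'E'
from h import *
im=ctrl.camera("scene"); cv2.imwrite("pics/s4.png",cv2.resize(im[90:260,160:400,::-1],None,fx=3,fy=3))
o=ctrl.get_obs();print(o["eef_pos"],o["wrist_force"])
d=o["eef_pos"][:2]-[.572,-.084];print("rack y",-.338*d[0]+.941*d[1],"x",.941*d[0]+.338*d[1])
E
```

```text
time_s: 7.82
eef_pos: [0.4918, -0.0848, 0.0333]
eef_rot: [0.579, -0.579, 0.405, -0.408]
wrist_force: [1.6, -4.3, 4.3]
opening: -0.003
time_s: 8.2
eef_pos: [0.4911, -0.0828, 0.0333]
eef_rot: [-0.579, 0.579, -0.404, 0.408]
wrist_force: [2.5, -8.3, 4.2]
opening: -0.003
[ 0.4910911  -0.08281011  0.03333487] [ 3.15989802 -7.53114628  4.16798138]
rack y 0.028466894114679422 x -0.07573309141577829
```

View pics/s4.png

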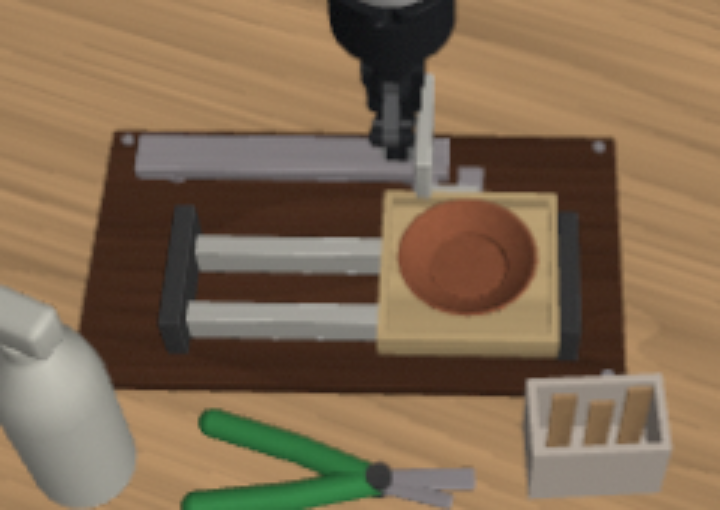

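The tray now appears to be against the stop, and the push force has gone up. One nudge will confirm it before I ease back.

```bash
python3 -m pendant '[-0.0005,0.0014,0,0,0,0,0,0,0,0,0,0,0,0]'
python3 -m pendant '[0.0014,-0.0038,0,0,0,0,0,0,0,0.004,0,0,0,0,0,0,0.006,0,0,0,0,0,0,0.008,0,0,0,0,0,0,0.02,0,0,0,0,0.005,-0.014,0.03,0,0,0,0,0,0,0.04,0,0,0,0,-0.02,-0.03,0.04,0,0,0,0,-0.04,-0.04,0.0,0,0,0,0,-0.04,-0.04,0,0,0,0,0,-0.03,-0.04,0,0,0,0,0,0,0,0,0,0,0,0]'
python3 - <<'E'
from h import *
F=[.572,-.084,.3447]
for n,b in(("scene",(160,90,400,260)),("top",(250,140,500,330))):
    c=cam(n);im=ctrl.camera(n); s=cv2.resize(im[:,:,::-1],None,fx=3,fy=3)
    for p,col in(([[-90,-150,44],[-60,-150,44],[-60,60,44],[-90,60,44]],(255,255,0)),([[-30,20,54],[80,20,54],[80,130,54],[-30,130,54]],(255,0,255))):
        cv2.polylines(s,[(proj(c,rack2w(F,p))*3+1).round().astype(int)],True,col,1)
    cv2.imwrite(f"pics/{n}5.png",s[b[1]*3:b[3]*3,b[0]*3:b[2]*3])
    r=ctrl.silhouettes("saucer_centre",n)
    if r:
        m=r[0]["mask"].astype(np.uint8);k=max(cv2.findContours(m,0,2)[0],key=cv2.contourArea)
        (x,y),rr=cv2.minEnclosingCircle(unproj(c,k.reshape(-1,2),.062)[:,:2].astype(np.float32)*1000)
        d=[x/1000-F[0],y/1000-F[1]];print(n,"saucer rack",.941*d[0]+.338*d[1],-.338*d[0]+.941*d[1],rr)
o=ctrl.get_obs();print(o["time_s"],o["eef_pos"],o["wrist_force"])
E
```

```text
time_s: 8.5
eef_pos: [0.4911, -0.0828, 0.0334]
eef_rot: [-0.578, 0.579, -0.404, 0.409]
wrist_force: [4.4, -14.6, 0.8]
opening: -0.001
time_s: 10.0
eef_pos: [0.3626, -0.2484, 0.1799]
eef_rot: [0.578, -0.578, 0.408, -0.407]
wrist_force: [-0.7, -0.2, -0.0]
opening: -0.003
scene saucer rack 0.024728662336349582 0.0754394980344772 43.460636138916016
top saucer rack 0.024101472639083927 0.07357135032939909 44.6497688293457
10.2 [ 0.36515576 -0.24589369  0.17990622] [ 0.65928236  0.81709965 -0.03329623]
```

View pics/scene5.png

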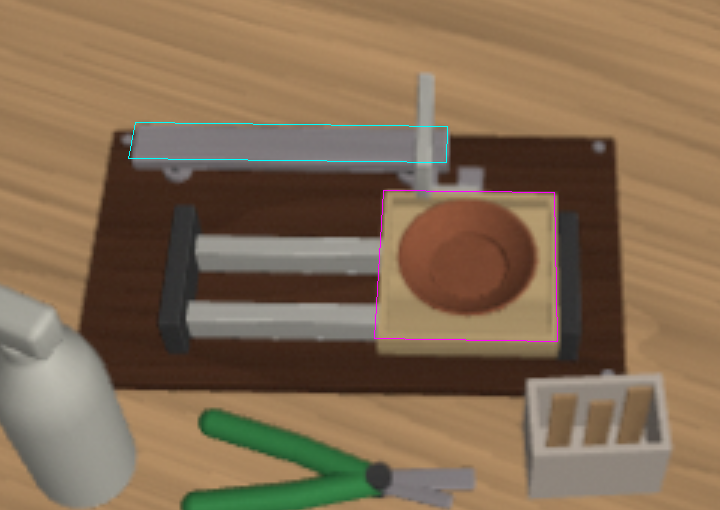

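View pics/top5.png

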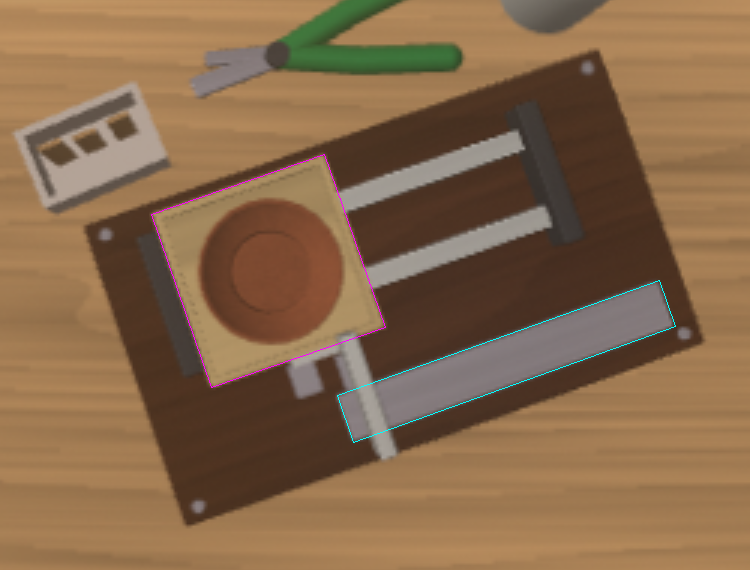

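Both views show the tray on its predicted y = +75 outline against the stop, the bar on its raised outline, the saucer centred, and the arm clear.

```bash
python3 -c "
from bench import ctrl
print(ctrl.hand_in(), ctrl.get_obs()['time_s'])"
```

```text
the job is handed in; nothing more can be done
the job is handed in; nothing more can be done
```

The tray is against the far end stop with the release bar up behind it, and I handed the job in at about 10 s; `hand_in` gave no verdict. I pressed the bar to about 11 mm with the closed fingertips. Keeping it down, I pushed the ear along the rail until the tray stopped, with the horizontal force rising to about 15 N. Then I backed off 4 mm, let the bar rise and moved clear.

**Last checks, from the top and scene pictures before hand-in:**
- **Tray:** it lies on its predicted outline for rack y +75.
- **Bar:** it lies on its raised outline.
- **Saucer:** its centre is at rack (24–25, 74–75) mm, so it is centred in the tray to within about 2 mm.
- **Other items:** the clipper, marker holder and spray bottle show no visible movement; I did not measure them.
- **Robot:** it touches nothing, with the wrist force down to noise at about 1 N.

**Disagreements:**
- The two cameras differ by about 2 mm.
- In the final hard push against the stop, the vertical force fell to about 0.8 N, although the fingertip height did not change. By then the dog was already past the catch nose; while it passed, the vertical force was 4–6 N.

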